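# Close the grinding-disc case

## Robot

A 6-joint arm with a two-finger parallel gripper is mounted at the origin on the work surface. World frame = base frame: x ahead of the robot, y to its left, z up, the work surface at z = 0. Lengths are in m, angles in rad, forces in N, time in s.
With the tool pointing down it reaches from about 0.25 to 0.725 m from the base axis. Payload 4 kg.
Tool frame: the origin (TCP) lies at the very end of the fingers, on their centre line; the grasp point (between the pads) lies 19 mm behind it; z points along the fingers, y is the line along which they close (so a half turn about z gives the same grasp; the last joint's range is limited). The gripper opens to 85 mm and grips with 20 to 120 N. Pads are 22 mm wide; open, the fingers measure 114 mm over their backs; the gripper's body (76 mm by 85 mm) begins 54 mm behind the grasp point. The pads swing forward as they close: fully open they stand 13 mm farther back than shut.
Start: joints at [1.185, 0.241, 0.005, 1.335, 0, 1.571], TCP at [0.188, 0.463, 0.231] pointing down, gripper open.
Joint ranges: [-2.72, 2.72], [-1.05, 1.87], [-1.09, 1.28], [-1.99, 2.15], [-1.42, 1.44], [-3.14, 3.14]. Speed limits (rad/s): [2.79, 2.79, 3.14, 3.14, 3.14, 3.14].

## Interface

Orientations are given as a rotation vector (axis times angle).
In Python, from rig import * gives the robot as it stands. The module is installed in compiled form; this text tells all that it offers.
- The arm moves only by the tool arm_command, never from a script. Its argument "plan" is a list of rows, each a list of 7 numbers: the turn, a rotation vector about the tool's x, y, z in rad, then the shift along the tool's x, y, z in m, then the closure, from 0 (fully open) to 1 (shut). A call has 1 to 5 rows; each row is the pose to reach, as a shift and turn from the pose commanded when the call began, along the tool's axes at that moment; what a row does not reach only later rows make up. A row lasts 1/8 s, in which the tool goes at most 62.5 mm and 10.7 degrees, less where a joint would pass 70% of its speed; a pose out of reach is approached as far as the arm can. A call with a gripper value outside its range is refused whole. The fingers move at their own pace and stop on an object; "grip_force" is the grip in N (left out, the last holds). Time passes only in rows, so rows that repeat a pose let the fingers close. It gives the time, the measured TCP pose, the force, the opening and the grip force at its end, in the units of the state.
- observe(): the state, without advancing time (a new reading comes with each control period).
- get_image(name): name is "scene" or "top"; returns a dict with "color" (420x560x3 uint8, red, green, blue), "camera_matrix" (3x3 intrinsics, pixels), "rvec" (rotation vector, rad) and "tvec" (3), from world to camera coordinates, as OpenCV has them. Camera axes: x right, y down, z forward; pixel columns grow to the right and rows downward; lengths in m; the calibration is good to about 2 mm. A picture is of the moment at which its call begins. There is no depth.
- sign_off(): hands the job in; it is judged then, once.
The state is a dict: "time": time; "joint_positions": joint angles; "qvel": joint speeds; "joint_efforts": joint torques, N m; "tool_pos": TCP position; "eef_rot": TCP orientation; "contact_force": force on the tool from outside, world axes, zero at the start; "moment": the same for the moment, N m; "width": finger opening in m; "gripper_force": force on a finger pad.
Only numpy, scipy, OpenCV 4.12 (cv2) and the standard library are available. Lean on these libraries where they do the work, as an engineer would, in place of code of your own. Each camera call takes 0.05 s, during which the arm holds its last target. There are 200 camera calls.

## Task

Put the grinding-disc case away using fingertip pushes only: first, with the lid still standing open, push the upright yellow keeper flap down until it lies flat over the discs, then push the blue lid over from behind and press it fully shut. Do not pick anything up, and leave the discs and everything else on the bench where they are.

Things in the scene. Friction and masses are not known exactly. Their poses are not given: they have to be found in the camera images.
- case: open blue steel case for grinding discs, screwed to the bench: 170 mm (its x) by 280 mm (its y) outside, 75 mm high, walls 6 mm. Origin: centre of its underside. The lid hinges on its +x rim, the flap just inside its -x wall. Its +x points roughly to the robot's left (+y), within 0.5 rad
- lid (a joint): hinge of the blue lid, rad: 0 = shut flat on the rim, about 1.57 = upright, up to 2.1 = leaning back beyond its hinge. Stiff: it stays where it is left (about 1 to 6 N at 120 mm from the hinge moves it, anywhere in its travel)
- lid_hinge (a point): middle of the lid's hinge line, on the lid's outer face (at the height of the lid's top when shut, 81 mm over the bench). The hinge line runs along the case's y
- lid_edge (a point): middle of the lid's free edge, on its outer face, 170 mm from the hinge. The lid is a 170 x 280 mm plate, 6 mm thick; the outer face is the one that looks away from the case when the lid is open and up when it is shut. Nothing higher than 70 mm stands within 120 mm behind the open lid or beside the flap
- flap (a joint): hinge of the yellow keeper flap, rad: 0 = lying flat over the discs, about 1.57 = upright, at most 1.75 (leaning out over the case's -x wall). Stiff: it stays where it is left (about 1 to 4 N at 75 mm from the hinge moves it). While it stands it blocks the lid
- flap_hinge (a point): middle of the flap's hinge line, on the flap's outer face, 70 mm from the case's centre towards its -x side, 45 mm over the bench. The hinge line runs along the case's y
- flap_edge (a point): middle of the flap's free edge, on its outer face, 120 mm from the hinge. The flap is a slotted sheet 120 x 250 mm, 4 mm thick; the outer face looks to the case's -x side when it stands and up when it lies flat, 45 mm over the bench and 30 mm below the rim of the case
- disc_a: loose orange grinding disc, 115 mm across, 8 mm thick, 22 mm bore, lying on the case floor over a 17 mm post, 67 mm from the case centre along the case's -y; it stays where it is. Origin: centre of its underside
- disc_b: loose grey grinding disc, 115 mm across, 8 mm thick, 22 mm bore, lying on the case floor over a 17 mm post, 67 mm from the case centre along the case's +y; it stays where it is. Origin: centre of its underside
- spanner: loose steel spanner 200 mm long lying on the bench on the right; bystander. Origin: underside centre, x along it
- tape: loose red roll of tape, 90 mm across, 25 mm high, lying flat; bystander. Origin: centre of its underside
- spray: loose brass-coloured can, 60 mm across, 170 mm tall, standing far right; bystander. Origin: centre of its underside
- tube: loose steel square bar, 30 x 220 x 30 mm, lying beyond the case; bystander. Origin: centre of its underside
- nut: loose steel hexagon nut, 36 mm across, 20 mm high, lying on the bench at the robot side of the case; bystander. Origin: centre of its underside
- grinder: loose grey angle grinder, about 270 mm long, 140 mm wide with its side handle and 65 mm high, lying on the left; bystander. Origin: under the middle of its length, x along it

How it is judged:
By the outcome, as a careful person would: the job done as asked, in the order asked, and still so for the second after the job is handed in, with the robot touching nothing.
It also fails if it takes over 58 s, if anything falls off the work surface, if the arm or the gripper's body presses on something with over 40 N, if the wrist force passes 120 N, or if a joint passes its speed limit or range.

## Working session

There is one attempt and no reset: what is moved stays moved. The work goes in short steps, Python scripts to look and compute and a tool call to move; the robot and the scene stay as the last step left them, time stands still between calls to the robot, and variables do not carry over. Pictures are saved under pics/ and viewed, at most 10 in all, crops included, and the job is handed in when it is done.

Besides the shell and the picture viewer there is one more tool, called in YAML: its name, and indented under it one key for each argument. arm_command: Moves the arm, as the interface text tells. Its arguments: {"type":"object","properties":{"plan":{"type":"array","items":{"type":"array","items":{"type":"number"}}},"grip_force":{"type":"number"}},"required":["plan"]}

```bash
mkdir -p pics
cat > h.py <<'E'
from rig import *
import numpy as np, cv2
from scipy.spatial.transform import Rotation as R
def ray(im,u,v):
    Rm=cv2.Rodrigues(np.array(im['rvec'],float))[0]; t=np.array(im['tvec'],float).ravel()
    d=Rm.T@np.linalg.inv(im['camera_matrix'])@np.array([u,v,1.]); return -Rm.T@t,d
def onz(im,u,v,z):
    c,d=ray(im,u,v); return c+d*(z-c[2])/d[2]
def proj(im,P):
    return cv2.projectPoints(np.array(P,float).reshape(-1,3),np.array(im['rvec'],float),np.array(im['tvec'],float),np.array(im['camera_matrix'],float),None)[0].reshape(-1,2)
def save(im,n): cv2.imwrite('pics/'+n,im['color'][:,:,::-1])
E
python3 - <<'E'
from h import *
a=get_image('scene');b=get_image('top')
cv2.imwrite('pics/a.png',cv2.resize(a['color'][:,:,::-1],(800,600)))
cv2.imwrite('pics/b.png',cv2.resize(b['color'][:,:,::-1],(800,600)))
print(ray(a,280,210),ray(b,280,210)); s=observe(); print(s['tool_pos'],s['eef_rot'],s['width'],s['time'])
print(R.from_rotvec(s['eef_rot']).as_matrix().round(3))
E
```

```text
(array([1.25629776, 0.62661535, 0.87885661]), array([-0.58121862, -0.4488476 , -0.67930761])) (array([0.38075191, 0.05201416, 1.26651371]), array([ 0.11570606,  0.01429487, -0.99321333]))
[0.18794757 0.46272679 0.23050817] [-6.02194471e-01 -3.08300446e+00  2.91536935e-03] 0.08539790327471211 0.1
[[-0.926  0.376 -0.001]
 [ 0.376  0.926 -0.002]
 [-0.    -0.002 -1.   ]]
```

View pics/a.png

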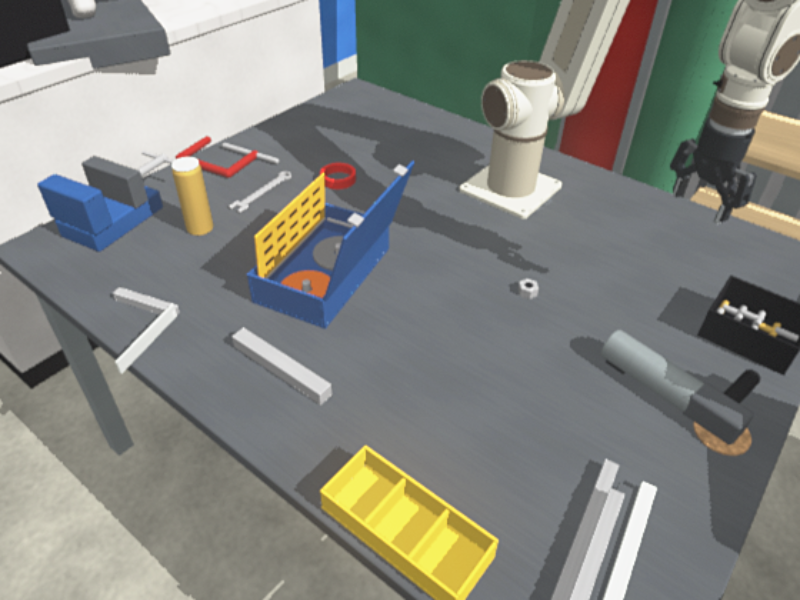

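View pics/b.png

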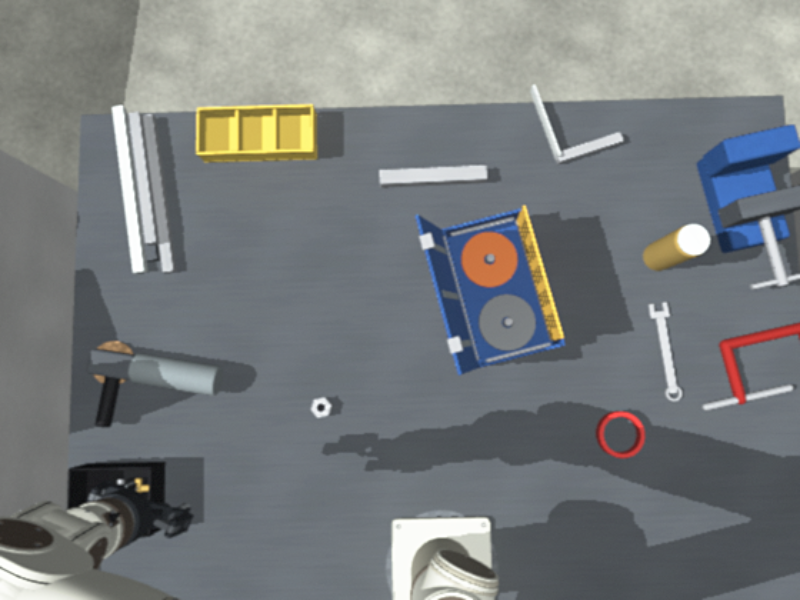

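The scene view shows the case with the lid leaning back (800-px top view: lid edge from 417,215 to 460,372) and the flap upright at about (545,275). The discs are at (490,259) and (508,322). The spanner, tape and can are clear to the right.

Run:
```python
from h import *
from scipy.optimize import brentq
a=get_image('scene');b=get_image('top')
hsv=cv2.cvtColor(b['color'],cv2.COLOR_RGB2HSV); k=0.7
def blob(m,box):
    z=np.zeros_like(m); x0,y0,x1,y1=[int(t*k) for t in box]; z[y0:y1,x0:x1]=m[y0:y1,x0:x1]
    n,l,s,c=cv2.connectedComponentsWithStats(z); i=1+np.argmax(s[1:,4]); 
    ct=max(cv2.findContours((l==i).astype(np.uint8),0,2)[0],key=cv2.contourArea); return ct,s[i,4]
o,_=blob(cv2.inRange(hsv,(3,120,100),(17,255,255)),(440,215,535,300))
g,_=blob(cv2.inRange(hsv,(0,0,60),(179,60,200)),(465,285,545,360))
(ou,ov),orr=cv2.minEnclosingCircle(o);(gu,gv),gr=cv2.minEnclosingCircle(g);print(ou,ov,orr,gu,gv,gr)
A=onz(b,ou,ov,.014)[:2];G=onz(b,gu,gv,.014)[:2];C=(A+G)/2;ey=(G-A)/np.linalg.norm(G-A);ex=np.array([-ey[1],ey[0]]);ex=-ex if ex[1]<0 else ex
print('A',A,'G',G,np.linalg.norm(G-A),'C',C,'ex',ex,'ey',ey, np.arctan2(ex[1],ex[0]))
np.savez('case.npz',C=C,ex=ex,ey=ey)
def W(x,y,z): return np.r_[C+ex*x+ey*y,z]
# edges seen in the top view
blue=cv2.inRange(hsv,(100,90,40),(125,255,255)); bl,_=blob(blue,(400,190,580,390)); print('blue poly (px)',cv2.approxPolyDP(bl,3,True).reshape(-1,2).tolist())
ye=cv2.inRange(hsv,(18,110,90),(35,255,255)); yl,_=blob(ye,(500,190,580,360)); print('yellow',cv2.approxPolyDP(yl,2,True).reshape(-1,2).tolist())
for q in np.arange(1.3,2.11,.1): print('lid',q.round(1),proj(b,[W(.085-.17*np.cos(q),y,.081+.17*np.sin(q)) for y in(-.14,.14)]).round(0).tolist(),proj(a,[W(.085-.17*np.cos(q),y,.081+.17*np.sin(q)) for y in(-.14,.14)]).round(0).tolist())
for q in np.arange(1.3,1.76,.1): print('flap',q.round(1),[proj(c,[W(-.07+.12*np.cos(q),y,.045+.12*np.sin(q)) for y in(-.125,.125)]).round(0).tolist() for c in (b,a)])
print('rim',proj(b,[W(x,y,.075) for x in(-.085,.085) for y in(-.14,.14)]).round(0).tolist())
c=a['color'][100:240,160:300,::-1];d=b['color'][130:270,280:420,::-1]
cv2.imwrite('pics/c.png',cv2.resize(np.hstack([c,d]),(800,400),interpolation=cv2.INTER_CUBIC))
# bystander positions
for n,u,v in(('nut',320,407),('tape',621,434),('tube',433,175),('can',690,240)): print(n,onz(b,u*k,v*k,.02).round(3))
```

```text
342.0408630371094 181.25875854492188 19.237260818481445 354.6175537109375 225.19676208496094 19.752159118652344
A [ 0.60682411 -0.11302517] G [ 0.47733176 -0.14445524] 0.13325208606994868 C [ 0.54207794 -0.1287402 ] ex [-0.23586925  0.9717848 ] ey [-0.9717848  -0.23586925] 1.8089092902474466
blue poly (px) [[363, 146], [311, 160], [291, 150], [294, 163], [301, 161], [309, 172], [309, 165], [313, 167], [335, 247], [334, 252], [329, 242], [317, 247], [321, 262], [395, 241], [383, 236], [359, 155], [314, 164], [360, 151]]
yellow [[366, 144], [362, 152], [383, 229], [386, 237], [394, 235]]
lid 1.3 [[330.0, 139.0], [362.0, 252.0]] [[206.0, 153.0], [259.0, 102.0]]
lid 1.4 [[323.0, 140.0], [356.0, 254.0]] [[212.0, 153.0], [264.0, 102.0]]
lid 1.5 [[317.0, 142.0], [349.0, 255.0]] [[218.0, 155.0], [269.0, 103.0]]
lid 1.6 [[310.0, 144.0], [342.0, 257.0]] [[224.0, 156.0], [275.0, 104.0]]
lid 1.7 [[303.0, 146.0], [335.0, 259.0]] [[230.0, 159.0], [280.0, 106.0]]
lid 1.8 [[296.0, 148.0], [328.0, 261.0]] [[237.0, 161.0], [286.0, 108.0]]
lid 1.9 [[290.0, 150.0], [321.0, 263.0]] [[243.0, 165.0], [291.0, 111.0]]
lid 2.0 [[283.0, 152.0], [314.0, 265.0]] [[249.0, 169.0], [296.0, 114.0]]
lid 2.1 [[277.0, 155.0], [308.0, 266.0]] [[255.0, 173.0], [301.0, 118.0]]
flap 1.3 [[[357.0, 146.0], [384.0, 239.0]], [[187.0, 168.0], [234.0, 123.0]]]
flap 1.4 [[[362.0, 145.0], [389.0, 238.0]], [[183.0, 166.0], [231.0, 121.0]]]
flap 1.5 [[[366.0, 143.0], [394.0, 236.0]], [[179.0, 165.0], [227.0, 120.0]]]
flap 1.6 [[[371.0, 142.0], [398.0, 235.0]], [[175.0, 164.0], [224.0, 119.0]]]
flap 1.7 [[[375.0, 141.0], [403.0, 234.0]], [[172.0, 163.0], [220.0, 118.0]]]
rim [[367.0, 145.0], [395.0, 241.0], [308.0, 160.0], [335.0, 257.0]]
nut [0.315 0.234 0.02 ]
tape [ 0.25  -0.359  0.02 ]
tube [ 0.785 -0.004  0.02 ]
can [ 0.634 -0.522  0.02 ]
```

View pics/c.png

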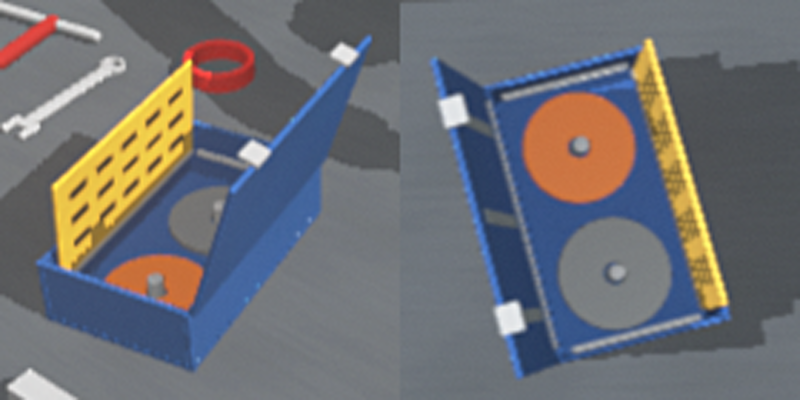

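The geometry agrees in both views: lid about 1.88 rad, flap about 1.5 rad. I'll raise, close the fingers and swing over the case.

arm_command:
  plan:
    - [0,0,0.18,0,0,-0.06,1]
    - [0,0,0.36,-0.03,-0.02,-0.11,1]
    - [0,0,0.54,-0.08,-0.06,-0.12,1]
    - [0,0,0.72,-0.13,-0.1,-0.12,1]
    - [0,0,0.9,-0.17,-0.14,-0.12,1]
  grip_force: 40

```text
time: 0.82
tool_pos: [0.2937, 0.268, 0.3513]
eef_rot: [1.89, 2.509, 0.001]
contact_force: [0.6, 0.4, -0.2]
width: -0.0001
gripper_force: 0.0
```

```bash
cat >> h.py <<'E'
Z=np.load('case.npz') ; C,ex,ey=Z['C'],Z['ex'],Z['ey']
def st(x=None,y=None,z=None):
    s=observe();p=np.array(s['tool_pos']);M=R.from_rotvec(s['eef_rot']).as_matrix()
    d=p[:2]-C; print('t',round(s['time'],2),'case xyz',(d@ex).round(3),(d@ey).round(3),p[2].round(3),'F',np.round(s['contact_force'],1),'w',round(s['width'],3),'q',np.round(s['joint_positions'],2))
    T=np.c_[np.r_[ex,0],-np.r_[ey,0],[0,0,-1]]
    print('turn left',R.from_matrix(M.T@T).as_rotvec().round(3))
    if x is not None: print('shift',(M.T@(np.r_[C+ex*x+ey*y,z]-p)).round(3))
E
python3 -c "
from h import *
st(-.14,0,.33)"
```

```text
t 0.82 case xyz 0.444 0.148 0.351 F [ 0.6  0.4 -0.2] w -0.0 q [ 0.74  0.01  0.05  1.61 -0.    2.03]
turn left [ 0.001 -0.     0.041]
shift [-0.59   0.123  0.021]
```

arm_command:
  plan:
    - [0,0,0.04,-0.06,0.012,0,1]
    - [0,0,0.04,-0.12,0.025,0,1]
    - [0,0,0.04,-0.18,0.038,0,1]
    - [0,0,0.04,-0.24,0.05,0,1]
    - [0,0,0.04,-0.3,0.063,0,1]

```text
time: 1.45
tool_pos: [0.4383, -0.0026, 0.3514]
eef_rot: [1.934, 2.476, 0.001]
contact_force: [1.0, 1.0, -0.0]
width: -0.0002
gripper_force: 0.0
```

arm_command:
  plan:
    - [0,0,0,-0.06,0.012,0,1]
    - [0,0,0,-0.12,0.024,0,1]
    - [0,0,0,-0.18,0.036,0,1]
    - [0,0,0,-0.24,0.048,0,1]
    - [0,0,0,-0.29,0.06,0,1]

```text
time: 2.08
tool_pos: [0.5667, -0.2697, 0.3507]
eef_rot: [-1.935, -2.475, 0.0]
contact_force: [0.9, -0.3, -0.6]
width: -0.0
gripper_force: 0.0
```

```bash
python3 -c "
from h import *
st(-.13,0,.135)"
```

```text
t 2.08 case xyz -0.143 0.009 0.351 F [ 0.9 -0.3 -0.6] w -0.0 q [-0.44  0.52  0.73  1.78  0.    0.88]
turn left [-0.    -0.     0.006]
shift [0.013 0.009 0.216]
```

arm_command:
  plan:
    - [0,0,0,0,0.009,0.06,1]
    - [0,0,0,0,0.009,0.12,1]
    - [0,0,0,0,0.009,0.17,1]
    - [0,0,0,0.01,0.009,0.215,1]
    - [0,0,0,0.03,0.009,0.215,1]

```text
time: 2.7
tool_pos: [0.5641, -0.235, 0.1304]
eef_rot: [-1.929, -2.467, 0.005]
contact_force: [-0.2, -0.3, 0.1]
width: 0.0002
gripper_force: 0.0
```

```bash
python3 -c "
from h import *
st(-.085,0,.135)
for q in (1.5,1.35,1.2,1.05,.9,.75,.6,.45,.3,.15,0): print(q,(-.07+.09*np.cos(q)-.011-.002*0).round(3),(.045+.09*np.sin(q)).round(3))"
```

```text
t 2.7 case xyz -0.108 0.004 0.13 F [-0.2 -0.3  0.1] w 0.0 q [-0.39  0.52  0.16  1.22 -0.    0.93]
turn left [-0.009 -0.006  0.006]
shift [ 0.023  0.004 -0.005]
1.5 -0.075 0.135
1.35 -0.061 0.133
1.2 -0.048 0.129
1.05 -0.036 0.123
0.9 -0.025 0.115
0.75 -0.015 0.106
0.6 -0.007 0.096
0.45 0.0 0.084
0.3 0.005 0.072
0.15 0.008 0.058
0 0.009 0.045
```

arm_command:
  plan:
    - [0,0,0,0.015,0,0,1]
    - [0,0,0,0.03,0,0,1]
    - [0,0,0,0.042,0,0.001,1]
    - [0,0,0,0.055,0,0.004,1]
    - [0,0,0,0.067,0,0.008,1]

```text
time: 3.32
tool_pos: [0.5522, -0.1706, 0.1289]
eef_rot: [1.932, 2.475, 0.002]
contact_force: [1.6, -1.0, -0.6]
width: -0.0002
gripper_force: 0.8
```

```bash
python3 -c "
from h import *
st(-.036,0,.123)"
```

```text
t 3.33 case xyz -0.043 0.0 0.129 F [ 1.6 -1.  -0.6] w -0.0 q [-0.3   0.45  0.04  1.15  0.    1.03]
turn left [0.002 0.001 0.007]
shift [0.007 0.    0.006]
```

Contact is gentle, so I'll carry on down the arc.

arm_command:
  plan:
    - [0,0,0,0.009,0,0.006,1]
    - [0,0,0,0.019,0,0.014,1]
    - [0,0,0,0.029,0,0.023,1]
    - [0,0,0,0.037,0,0.033,1]
    - [0,0,0,0.043,0,0.043,1]

```text
time: 3.95
tool_pos: [0.5408, -0.1287, 0.0844]
eef_rot: [-1.933, -2.476, -0.0]
contact_force: [1.8, 0.5, 1.1]
width: 0.0002
gripper_force: 0.6
```

```bash
python3 -c "
from h import *
st(.01,0,.045)
a=get_image('scene');c=a['color'][60:240,140:320,::-1];d=get_image('top')['color'][110:290,260:440,::-1]
cv2.imwrite('pics/d.png',cv2.resize(np.hstack([c,d]),(800,400),interpolation=cv2.INTER_CUBIC))"
```

```text
t 3.95 case xyz 0.0 0.001 0.084 F [1.8 0.5 1.1] w 0.0 q [-0.23  0.45 -0.09  1.03  0.    1.09]
turn left [-0.    -0.001  0.007]
shift [0.01  0.001 0.039]
```

View pics/d.png

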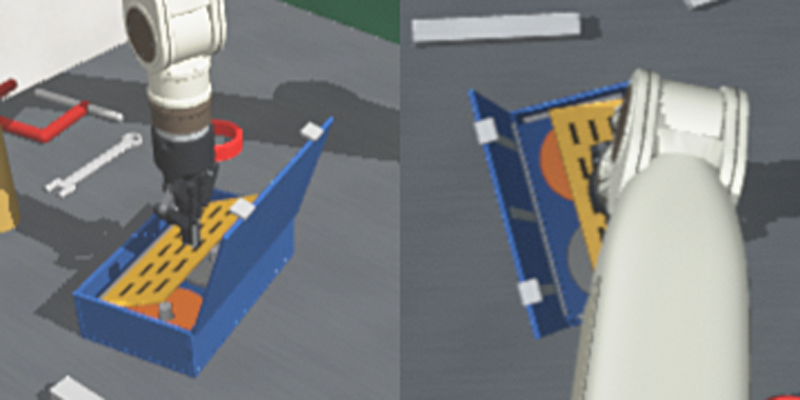

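The flap is following, now tilted about 0.4 rad with the fingertip on its middle at about (195,240). I'll press it to flat.

arm_command:
  plan:
    - [0,0,0,0.004,0,0.01,1]
    - [0,0,0,0.007,0,0.02,1]
    - [0,0,0,0.009,0,0.03,1]
    - [0,0,0,0.01,0,0.036,1]
    - [0,0,0,0.01,0,0.041,1]

```text
time: 4.68
tool_pos: [0.5385, -0.1196, 0.0447]
eef_rot: [-1.933, -2.476, -0.0]
contact_force: [-10.7, 2.5, 33.2]
width: -0.0004
gripper_force: 16.3
```

```bash
python3 -c "
from h import *
st(.01,0,.045)"
```

```text
t 4.67 case xyz 0.01 0.001 0.045 F [-10.7   2.5  33.2] w -0.0 q [-0.22  0.49 -0.15  0.93  0.    1.11]
turn left [-0.    -0.     0.007]
shift [ 0.     0.001 -0.   ]
```

The flap reached its stop at z = 44.7 mm with 33 N. Lifting straight out, then going over the lid.

arm_command:
  plan:
    - [0,0,0,0,0,-0.06,1]
    - [0,0,0,0,0,-0.12,1]
    - [0,0,0,0,0,-0.18,1]
    - [0,0,0,0,0,-0.24,1]
    - [0,0,0,0,0,-0.3,1]

```text
time: 5.3
tool_pos: [0.5382, -0.1197, 0.3461]
eef_rot: [1.934, 2.476, -0.0]
contact_force: [1.7, -0.0, 0.2]
width: -0.0002
gripper_force: 0.0
```

arm_command:
  plan:
    - [0,0,0,0.05,0,0,1]
    - [0,0,0,0.1,0,0,1]
    - [0,0,0,0.15,0,0,1]
    - [0,0,0,0.19,0,0,1]
    - [0,0,0,0.2,0,0,1]

```text
time: 5.92
tool_pos: [0.4894, 0.0761, 0.3442]
eef_rot: [-1.929, -2.479, 0.0]
contact_force: [0.2, -0.7, -0.5]
width: -0.0002
gripper_force: 0.0
```

```bash
python3 -c "
from h import *
st(.21,0,.2)
a=get_image('scene');b=get_image('top');c=a['color'][60:240,140:320,::-1];d=b['color'][110:290,260:440,::-1]
cv2.imwrite('pics/e.png',cv2.resize(np.hstack([c,d]),(800,400),interpolation=cv2.INTER_CUBIC))
def W(x,y,z): return np.r_[C+ex*x+ey*y,z]
for q in (0,.1,.2,.3): print(q,(proj(b,[W(-.07+.12*np.cos(q),y,.045+.12*np.sin(q)) for y in(-.125,.125)])-[260,110]).__mul__(400/180).round(0).tolist(),(proj(a,[W(-.07+.12*np.cos(q),y,.045+.12*np.sin(q)) for y in(-.125,.125)])-[140,60]).__mul__(400/180).round(0).tolist())"
```

```text
t 5.92 case xyz 0.212 0.003 0.344 F [ 0.2 -0.7 -0.5] w -0.0 q [0.15 0.21 0.26 1.62 0.   1.48]
turn left [-0.   -0.    0.01]
shift [-0.002  0.003  0.144]
0 [[136.0, 121.0], [189.0, 309.0]] [[176.0, 335.0], [268.0, 226.0]]
0.1 [[137.0, 119.0], [190.0, 308.0]] [[175.0, 328.0], [267.0, 219.0]]
0.2 [[139.0, 116.0], [193.0, 308.0]] [[173.0, 320.0], [266.0, 212.0]]
0.3 [[142.0, 113.0], [197.0, 307.0]] [[170.0, 312.0], [264.0, 205.0]]
```

View pics/e.png

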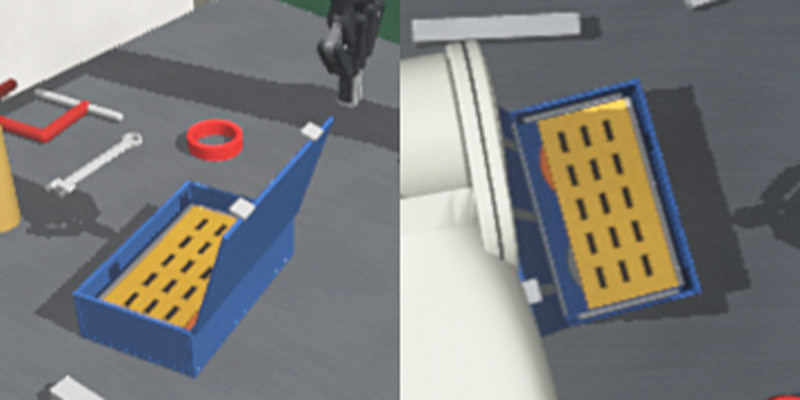

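The flap lies flat: its free edge at (538,122)–(589,309) matches the 0-rad prediction. Next, down behind the lid.

arm_command:
  plan:
    - [0,0,0,0,0,0.06,1]
    - [0,0,0,0,0,0.12,1]
    - [0,0,0,-0.005,0,0.14,1]
    - [0,0,0,-0.025,0,0.14,1]
    - [0,0,0,-0.045,0,0.14,1]

```text
time: 6.65
tool_pos: [0.5011, 0.0286, 0.2035]
eef_rot: [-1.935, -2.474, 0.002]
contact_force: [-0.8, -0.3, -1.5]
width: 0.0002
gripper_force: 0.0
```

```bash
python3 -c "
from h import *
st(.148,0,.205)
for q in np.arange(1.6,-.01,-.1): print(q.round(2),(.085-.13*np.cos(q)+.011).round(3),(.081+.13*np.sin(q)).round(3))"
```

```text
t 6.65 case xyz 0.163 0.003 0.203 F [-0.8 -0.3 -1.5] w 0.0 q [ 0.06  0.26 -0.04  1.27 -0.    1.38]
turn left [-0.002  0.     0.005]
shift [-0.015  0.003 -0.002]
1.6 0.1 0.211
1.5 0.087 0.211
1.4 0.074 0.209
1.3 0.061 0.206
1.2 0.049 0.202
1.1 0.037 0.197
1.0 0.026 0.19
0.9 0.015 0.183
0.8 0.005 0.174
0.7 -0.003 0.165
0.6 -0.011 0.154
0.5 -0.018 0.143
0.4 -0.024 0.132
0.3 -0.028 0.119
0.2 -0.031 0.107
0.1 -0.033 0.094
-0.0 -0.034 0.081
```

arm_command:
  plan:
    - [0,0,0,-0.015,0,-0.002,1]
    - [0,0,0,-0.03,0,-0.004,1]
    - [0,0,0,-0.045,0,-0.006,1]
    - [0,0,0,-0.06,0,-0.007,1]
    - [0,0,0,-0.075,0,-0.007,1]

```text
time: 7.28
tool_pos: [0.5196, -0.0428, 0.2115]
eef_rot: [1.933, 2.476, 0.001]
contact_force: [-1.6, 2.1, 1.7]
width: -0.0003
gripper_force: 1.7
```

```bash
python3 -c "
from h import *
st(.061,0,.206)"
```

```text
t 7.28 case xyz 0.089 0.002 0.212 F [-1.6  2.1  1.7] w -0.0 q [-0.08  0.29  0.02  1.3   0.    1.24]
turn left [ 0.    -0.     0.007]
shift [-0.028  0.001  0.006]
```

arm_command:
  plan:
    - [0,0,0,-0.013,0,0.002,1]
    - [0,0,0,-0.026,0,0.005,1]
    - [0,0,0,-0.039,0,0.009,1]
    - [0,0,0,-0.052,0,0.015,1]
    - [0,0,0,-0.063,0,0.021,1]

```text
time: 7.9
tool_pos: [0.5348, -0.1043, 0.1898]
eef_rot: [1.934, 2.476, -0.001]
contact_force: [0.9, 0.6, 2.4]
width: 0.0002
gripper_force: 1.2
```

arm_command:
  plan:
    - [0,0,0,-0.01,0,0.007,1]
    - [0,0,0,-0.019,0,0.015,1]
    - [0,0,0,-0.028,0,0.025,1]
    - [0,0,0,-0.036,0,0.036,1]
    - [0,0,0,-0.043,0,0.047,1]

```text
time: 8.52
tool_pos: [0.5451, -0.1455, 0.1424]
eef_rot: [1.933, 2.476, -0.0]
contact_force: [-0.3, -0.1, 2.3]
width: 0.0002
gripper_force: 0.9
```

```bash
python3 -c "
from h import *
st(-.034,0,.081)"
```

```text
t 8.53 case xyz -0.017 0.001 0.142 F [-0.3 -0.1  2.3] w 0.0 q [-0.26  0.42  0.02  1.17 -0.    1.07]
turn left [-0.     0.     0.007]
shift [-0.017  0.001  0.061]
```

arm_command:
  plan:
    - [0,0,0,-0.006,0,0.012,1]
    - [0,0,0,-0.011,0,0.024,1]
    - [0,0,0,-0.014,0,0.036,1]
    - [0,0,0,-0.016,0,0.048,1]
    - [0,0,0,-0.017,0,0.056,1]

```text
time: 9.15
tool_pos: [0.5487, -0.1613, 0.0862]
eef_rot: [-1.933, -2.475, 0.001]
contact_force: [-0.3, -0.5, 1.5]
width: -0.0003
gripper_force: 0.6
```

arm_command:
  plan:
    - [0,0,0,0,0,0.003,1]
    - [0,0,0,0,0,0.006,1]
    - [0,0,0,0,0,0.008,1]
    - [0,0,0,0,0,0.008,1]

```text
time: 9.65
tool_pos: [0.5489, -0.1612, 0.081]
eef_rot: [1.933, 2.476, 0.001]
contact_force: [-3.5, 1.4, 8.4]
width: 0.0
gripper_force: 4.6
```

```bash
python3 -c "
from h import *
st(-.034,0,.081)"
```

```text
t 9.65 case xyz -0.033 0.001 0.081 F [-3.5  1.4  8.4] w 0.0 q [-0.29  0.49 -0.04  1.04  0.    1.04]
turn left [0.001 0.    0.007]
shift [-0.001  0.001  0.   ]
```

The lid is on the rim (z = 81.0 mm, 8 N). One slightly firmer press, then I'll lift off and check.

arm_command:
  plan:
    - [0,0,0,0,0,0.002,1]
    - [0,0,0,0,0,0.003,1]
    - [0,0,0,0,0,0.003,1]

```text
time: 10.02
tool_pos: [0.549, -0.1612, 0.0809]
eef_rot: [1.932, 2.475, 0.002]
contact_force: [-9.1, 2.1, 23.6]
width: -0.0003
gripper_force: 12.0
```

arm_command:
  plan:
    - [0,0,0,0,0,-0.05,1]
    - [0,0,0,0,0,-0.11,1]
    - [0,0,0,0,0,-0.17,1]
    - [0,0,0,0,0,-0.22,1]

```text
time: 10.52
tool_pos: [0.5493, -0.1611, 0.2993]
eef_rot: [1.931, 2.475, 0.002]
contact_force: [0.1, -0.3, 0.0]
width: -0.0001
gripper_force: 0.0
```

arm_command:
  plan:
    - [0,0,0,0.06,0,0,1]
    - [0,0,0,0.12,0,0,1]
    - [0,0,0,0.18,0,0,1]
    - [0,0,0,0.24,0,0,1]
    - [0,0,0,0.29,0,0,1]

```text
time: 11.15
tool_pos: [0.4778, 0.1222, 0.2966]
eef_rot: [1.932, 2.477, 0.002]
contact_force: [0.6, 0.1, -0.2]
width: 0.0001
gripper_force: 0.0
```

arm_command:
  plan:
    - [0,0,0,0.02,0,0,1]
    - [0,0,0,0.02,0,0,1]
    - [0,0,0,0.02,0,0,1]

```text
time: 11.52
tool_pos: [0.474, 0.139, 0.2964]
eef_rot: [1.933, 2.476, -0.0]
contact_force: [0.3, 1.3, -0.2]
width: -0.0003
gripper_force: 0.0
```

```bash
python3 -c "
from h import *
st()
a=get_image('scene');b=get_image('top');c=a['color'][60:240,140:320,::-1];d=b['color'][110:290,260:440,::-1]
cv2.imwrite('pics/f.png',cv2.resize(np.hstack([c,d]),(800,400),interpolation=cv2.INTER_CUBIC))
def W(x,y,z): return np.r_[C+ex*x+ey*y,z]
for q in (0,.05,.1): print(q,[((proj(m,[W(.085-.17*np.cos(q),y,.081+.17*np.sin(q)) for y in(-.14,.14)])-o)*400/180).round(0).tolist() for m,o in((a,[140,60]),(b,[260,110]))])"
```

```text
t 11.53 case xyz 0.276 0.003 0.296 F [ 0.3  1.3 -0.2] w -0.0 q [ 0.29  0.21  0.13  1.49 -0.    1.61]
turn left [0.    0.    0.007]
0 [[[73.0, 288.0], [188.0, 175.0]], [[238.0, 76.0], [302.0, 291.0]]]
0.05 [[[72.0, 283.0], [188.0, 170.0]], [[239.0, 74.0], [304.0, 291.0]]]
0.1 [[[72.0, 278.0], [188.0, 165.0]], [[240.0, 72.0], [305.0, 291.0]]]
```

View pics/f.png

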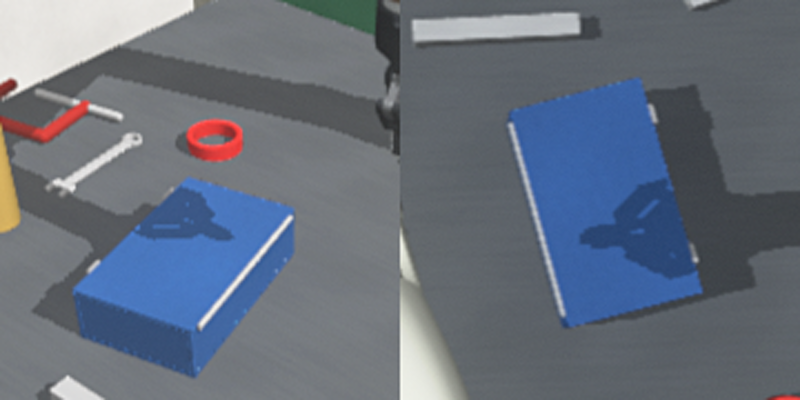

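The lid is shut: its free-edge corners at (74,290) and (188,177) match the 0-rad prediction. The bystanders haven't moved and the arm is clear.

```bash
python3 -c "
from rig import *
print(sign_off())"
```

```text
the job is handed in; nothing more can be done
None
```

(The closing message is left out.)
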